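# Refit the handle of a gas valve and shut it

### The arm

A 7-joint arm with a two-finger parallel gripper is mounted at the origin on the work surface. World frame = base frame: x ahead of the robot, y to its left, z up, the work surface at z = 0. Lengths are in m, angles in degrees, forces in N, time in s.
With the tool pointing down it reaches from about 0.425 to 0.925 m from the base axis. Payload 6.8 kg.
Tool frame: the origin (TCP) lies at the very end of the fingers, on their centre line; the grasp point (between the pads) lies 19 mm behind it (grip_point_offset is the distance from the TCP to the grasp point, in m); z points along the fingers, y is the line along which they close (so a half turn about z gives the same grasp; the last joint's range is limited). The gripper opens to 85 mm and grips with 20 to 120 N. Pads are 22 mm wide; open, the fingers measure 114 mm over their backs; the gripper's body (76 mm by 85 mm) begins 54 mm behind the grasp point. The pads swing forward as they close: fully open they stand 13 mm farther back than shut.
Start: joints at [63.65, 27.33, 1.283, 89.118, -0.659, 63.558, -4.761], TCP at [0.233, -0.634, 0.231] pointing down, gripper open.
Joint ranges: [-169.35, 169.35], [-19.33, 120.38], [-80.79, 83.38], [13.8, 139.57], [-78.32, 258.32], [9.67, 109.79], [-169.56, 169.56]. Speed limits (degrees/s): [136.94, 136.94, 180, 180, 180, 180, 180].

### API

Orientations are given as a 3x3 rotation matrix whose columns are the frame's x, y, z axes.
In Python, from plant import * gives the robot as it stands. The module is installed in compiled form; this text tells all that it offers.
- The arm moves only by the shell command python3 -m inch 'ROWS' [FORCE]. ROWS is JSON, a list of rows, each an object with "hand": the finger opening in cm, from 0 to 8.54; "dp": the shift along the tool's x, y, z in cm, a list of three; "rot": the turn, a rotation vector about the tool's x, y, z in rad, a list of three. A call has 1 to 10 rows; each row shifts and turns the commanded pose from where the row before left it, along the tool's axes as they then stand; what a row does not reach is not made up. A row lasts 1/8 s, in which the tool goes at most 62.5 mm and 10.7 degrees, less where a joint would pass 70% of its speed; a pose out of reach is approached as far as the arm can. A call is refused whole if a number of a shift passes 6.25 or a number of a turn 0.188, either way. A call with a gripper value outside its range is refused whole. The fingers move at their own pace and stop on an object; FORCE is the grip in N (left out, the last holds). Time passes only in rows, so rows that do not move let the fingers close. It gives the time, the measured TCP pose, the force, the opening and the grip force at its end, in the units of the state.
- sense(): the state, without advancing time (a new reading comes with each control period).
- read_camera(name): name is "scene" or "top"; returns the picture (384x512x3 uint8, blue, green, red); there is no depth.
- calibration(name): a dict with "mtx" (3x3 intrinsics, pixels), "k1" (the pictures are not rectified: a ray, as slopes to the right and down, at radius r is drawn at 1 + k1 r^2 times it, then the intrinsics apply), "R" (3x3) and "t" (3): a world point X has camera coordinates R X + t. Camera axes: x right, y down, z forward; pixel columns grow to the right and rows downward; lengths in m; the calibration is good to about 2 mm. A picture is of the moment at which its call begins. calibration takes no time and is no camera call.
- finish_job(): hands the job in; it is judged then, once.
Trained networks look in the newest picture that a camera, given by its name, has taken for a name from the list of things; names that differ only in an ending like _2 or _b are one class to them, and where a whole thing is asked for, a point or a joint stands for the part that bears it (a point fixed in the world has none). Each returns a list of dicts, best first, with "p" (0 to 1); they miss things now and then, are a little off and sometimes report something else, mostly with a low value. They report only what shows in the picture. A call takes as long as a camera call. They do not tell look-alikes from the thing itself.
- find_in(camera, query): "box" ([centre column, centre row, width, height] in pixels, round what is visible of it).
The state is a dict: "clock": time; "qpos": joint angles; "qd": joint speeds; "joint_torque": joint torques, N m; "tool_pos": TCP position; "eef_rot": TCP orientation; "force": force on the tool from outside, world axes, zero at the start; "wrist_torque": the same for the moment, N m; "finger_gap": finger opening in m; "grasp_force": force on a finger pad.
Only numpy, scipy, OpenCV 4.12 (cv2) and the standard library are available. Lean on these libraries where they do the work, as an engineer would, in place of code of your own. Each camera call takes 0.05 s, during which the arm holds its last target. There are 200 camera calls.

### The job

The red handle has been taken off the gas valve beside the microscope. Put it back on the brass spindle, pressing only lightly (never above about 25 N) and turning it slowly until its socket drops over the flats and it sits fully home on the collar, then turn it clockwise to the stop to shut the valve (handle square across the pipe) and let go. Leave the tube rack, the well plate and the controller where they are.

Things in the scene. Friction and masses are not known exactly. Their poses are not given: they have to be found in the camera images.
- handle: Loose red plastic T-shaped valve handle, about 120 g, standing upright on a black rubber mat (130 x 130 x 4 mm). Origin: centre of its underside, z up. Hub 40 (x) x 30 (y) x 26 mm high. In its underside a flat-sided socket 21.8 (x) x 11.8 (y) mm, 26 mm deep, its mouth bevelled 1 mm. A half turn about z makes no difference.
- grip (a point): Centre of the handle's grip bar, 40 mm above the handle's underside. The bar stands on the hub: 80 (x) x 14 (y) x 28 mm high, long side parallel to the socket's; take it across its 14 mm. The handle is 54 mm high in all.
- valve: Steel quarter-turn valve fixed on a bench plate 200 (x) x 90 (y) x 8 mm. Origin: centre of the plate's underside; z up; x along the pipe. Body 56 x 50 mm, top at 54 mm, with a round collar of 42 mm diameter on it. Shut: the fitted handle's bar lies along valve y (clockwise stop, seen from above). Open: along valve x, a quarter turn counter-clockwise of that.
- seat (a point): Centre of the collar's top on the spindle's axis, 64 mm above the valve's origin: the handle's origin lies here when home. Axes of the valve; does not turn. The brass spindle rises from here: flat-sided, 20 x 10 mm, 14 mm high. It turns stiffly (0.2 N m) and starts part open, its long side 0.35 to 1.45 rad counter-clockwise of valve y; the exact angle is not reported.
- stud (a point): Domed tip of the spindle's dark round pilot stud, 9 mm diameter, 10.5 mm high on the brass end, tip 24.5 mm above seat. It enters the socket at any angle. Misaligned, the hub then rests on the brass end about 10 to 14 mm above home (pressed, the spindle springs down 1 mm per 6 N, up to 4 mm); within about 0.09 rad of alignment it drops. The fitted handle has about 0.09 rad of play.
- rack: White tube rack 60 x 150 mm, 71 mm high with the red and white tube caps, loose. Origin: centre of its underside. Leave alone.
- wellplate: Clear six-well plate 86 x 128 mm, 20 mm high, loose. Origin: centre of its underside. Leave alone.
- controller: White wedge-shaped controller with a black-framed screen, 100 x 160 mm, 95 mm high, loose. Origin: centre of its underside. Leave alone.
Not all that is in view belongs to the job. Several things look just like the handle: the one meant starts nearest to the robot's base.

How it is judged (in metres and radians):
On the way, in this order (a step that is already met when the one before it is completed fails the run):
1. the handle is fully home on the spindle, its underside within 3 mm of the collar (z of handle in the frame of seat between -0.003 and 0.003 m and horizontal distance between handle and seat below 0.004 m and angle between handle's own z axis and vertical below 0.08 rad), for 0.2 s.
2. the fitted handle is turned to the shut stop, within 10 degrees of square across the pipe (all of step 1 and angle between the x axis of handle and the y axis of valve, either way round below 0.18 rad), for 0.2 s.
At the end, for the whole second after the job is handed in: The handle is at rest and released on the spindle, upright (within 0.08 rad), its underside within 3 mm in height and 4 mm sideways of the collar's centre, and its bar across the pipe within 0.18 rad (shut) (all of step 2 and linear speed of handle below 0.02 m/s and angular speed of handle below 0.1 rad/s); the robot touches nothing.
It fails at once if the handle pressed on the valve with more than 30 N while it still stands on the end of the spindle (more than 9 mm above home) (contact force between handle and valve above 30 N and z of handle in the frame of seat above 0.009 m).
It fails at once if the tube rack moved by more than 20 mm or tipped (distance of rack from where it was at the start of the episode above 0.02 m or angle between rack's own z axis and vertical above 0.3 rad).
It fails at once if the well plate moved by more than 20 mm or tipped (distance of wellplate from where it was at the start of the episode above 0.02 m or angle between wellplate's own z axis and vertical above 0.3 rad).
It fails at once if the controller moved by more than 20 mm or tipped (distance of controller from where it was at the start of the episode above 0.02 m or angle between controller's own z axis and vertical above 0.3 rad).
It also fails if it takes over 64 s, if anything falls off the work surface, if the arm or the gripper's body presses on something with over 40 N, if the wrist force passes 120 N, or if a joint passes its speed limit or range.

## Working session

There is one attempt and no reset: what is moved stays moved. The work goes in short steps, Python scripts to look and compute and a shell command to move; the robot and the scene stay as the last step left them, time stands still between calls to the robot, and variables do not carry over. Pictures are saved under pics/ and viewed, at most 10 in all, crops included, and the job is handed in when it is done.

```bash
mkdir -p pics
python3 - <<'E'
from plant import *
import cv2,numpy as np
for n in("scene","top"):
    im=read_camera(n); cv2.imwrite(f"pics/{n}0.png",im)
    for q in("handle","valve","stud","rack","wellplate","controller"):
        print(n,q,[(round(d["p"],2),[round(float(v)) for v in d["box"]]) for d in find_in(n,q)[:5]])
    c=calibration(n); print(c["mtx"],c["k1"],-np.array(c["R"]).T@np.array(c["t"]))
s=sense();print(s["clock"],s["tool_pos"],s["eef_rot"],s["finger_gap"])
E
```

```text
scene handle [(0.77, [212, 150, 13, 22]), (0.69, [170, 172, 11, 27]), (0.67, [175, 141, 12, 22]), (0.58, [140, 141, 21, 21]), (0.18, [388, 281, 69, 81])]
scene valve [(0.85, [319, 218, 59, 59]), (0.2, [213, 151, 11, 23])]
scene stud [(0.86, [318, 216, 61, 62])]
scene rack [(0.66, [195, 214, 47, 52])]
scene wellplate [(0.94, [280, 170, 42, 35])]
scene controller [(0.68, [388, 281, 67, 77])]
[[420.62578338   0.         250.6057368 ]
 [  0.         420.62578338 186.28755798]
 [  0.           0.           1.        ]] -0.14260945498481375 [1.25687359 0.60217717 0.92571506]
top handle [(0.75, [337, 229, 27, 12]), (0.62, [411, 183, 17, 26]), (0.6, [343, 168, 20, 24]), (0.58, [384, 213, 20, 23])]
top valve [(0.61, [187, 233, 36, 75])]
top stud [(0.98, [188, 233, 32, 81])]
top rack [(0.7, [279, 147, 56, 31])]
top wellplate [(0.82, [264, 265, 53, 38])]
top controller [(0.73, [91, 200, 80, 59])]
[[384.05812773   0.         253.13892903]
 [  0.         384.05812773 191.38216073]
 [  0.           0.           1.        ]] -0.021775121280296468 [0.42344411 0.03689699 1.08053494]
0.7 [ 0.23261694 -0.63366669  0.23134227] [[ 9.38762419e-01  3.44565110e-01  8.05830736e-05]
 [ 3.44565113e-01 -9.38762420e-01 -3.24130051e-05]
 [ 6.44799706e-05  5.81942270e-05 -9.99999996e-01]] 0.0854695796508218
```

View pics/top0.png

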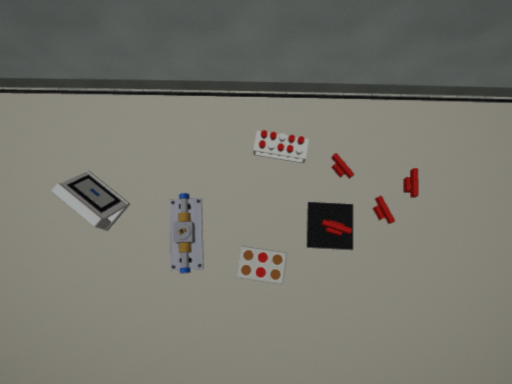

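View pics/scene0.png

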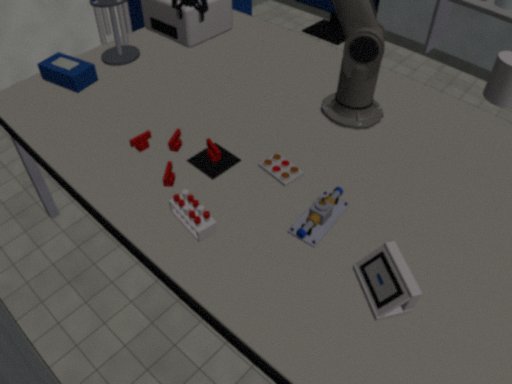

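The top view shows four red T-handles: (337,228) on the black mat, (343,166), (384,210) and (412,183). The one meant is the one on the mat, because the description puts it there. It also looks nearest to the base, which I'll check in numbers. The valve is at (184,232), with its pipe along image rows.

```bash
cat > h.py <<'E'
from plant import *
import cv2,numpy as np
from scipy.optimize import minimize
def proj(n,X):
    c=calibration(n);p=np.atleast_2d(X)@np.array(c["R"]).T+np.array(c["t"])
    s=p[:,:2]/p[:,2:];s=s*(1+c["k1"]*(s**2).sum(1,keepdims=True));m=np.array(c["mtx"])
    return s*[m[0,0],m[1,1]]+m[:2,2]
def unproj(n,uv,z):
    c=calibration(n);m=np.array(c["mtx"]);R=np.array(c["R"]);d=(np.array(uv,float)-m[:2,2])/[m[0,0],m[1,1]];s=d
    for _ in range(20): s=d/(1+c["k1"]*(s@s))
    r=R.T@np.array([*s,1]);o=-R.T@np.array(c["t"]);return o+r*(z-o[2])/r[2]
def box(lx,ly,z0,z1): return np.array([[a*lx/2,b*ly/2,z] for a in(-1,1) for b in(-1,1) for z in(z0,z1)])
def place(P,x,y,yaw,z=0):
    c,s=np.cos(yaw),np.sin(yaw);return P@np.array([[c,s,0],[-s,c,0],[0,0,1]])+[x,y,z]
def sil(n,parts,x,y,yaw,z,K=4,shape=(384,512)):
    m=np.zeros((shape[0]*K,shape[1]*K),np.uint8)
    for P in parts:
        h=cv2.convexHull(np.round((proj(n,place(P,x,y,yaw,z))+.5)*K).astype(np.int32));cv2.fillConvexPoly(m,h,1)
    return m.astype(bool)
HANDLE=[box(40,30,0,26)/1000,box(80,14,26,54)/1000]
def red(im,thr=40):
    b,g,r=[im[...,i].astype(int) for i in range(3)];return ((r-np.maximum(b,g))>thr).astype(np.uint8)
def fit(masks,parts,x0,z):
    K=4;M={n:cv2.resize(m.astype(np.float32),None,fx=K,fy=K,interpolation=cv2.INTER_LINEAR)>.5 for n,m in masks.items()}
    def cost(p):
        return sum(1-(s&M[n]).sum()/(s|M[n]).sum() for n in M for s in[sil(n,parts,*p[:2],p[2],z)])
    best=min((minimize(cost,[*x0,y],method="Nelder-Mead",options=dict(initial_simplex=[[*x0,y],[x0[0]+.01,x0[1],y],[x0[0],x0[1]+.01,y],[*x0,y+.3]],maxiter=70)) for y in np.arange(0,3.1,.5)),key=lambda r:r.fun)
    return best.x,best.fun
E
python3 - <<'E'
from h import *
I={n:cv2.imread(f"pics/{n}0.png") for n in("top","scene")}
for p in[(337,228),(343,166),(384,210),(412,183)]: 
    q=unproj("top",p,.04);print(p,q.round(3),np.hypot(*q[:2]).round(3))
w={"top":(337,228),"scene":(213,150)};M={}
for n,(u,v) in w.items():
    m=red(I[n]);k,l=cv2.connectedComponents(m);lab=np.bincount(l[v-12:v+12,u-15:u+15][m[v-12:v+12,u-15:u+15]>0]).argmax();M[n]=l==lab;print(n,M[n].sum(),np.argwhere(M[n]).mean(0))
x,f=fit(M,HANDLE,unproj("top",(337,228),.04)[:2],.004);print("handle",x,f,np.hypot(*x[:2]))
print("valve guess",unproj("top",(184,232),.08),[unproj("top",p,.008).round(3) for p in [(172,203),(200,201),(202,266),(173,268)]])
def crop(n,u,v,r=45): return cv2.resize(I[n][v-r:v+r,u-r:u+r],(400,400),interpolation=cv2.INTER_CUBIC)
a=np.hstack([crop("top",337,228,30),crop("top",186,233,22)]);
cv2.imwrite("pics/c1.png",a[:, :800])
cv2.imwrite("pics/c2.png",np.hstack([crop("scene",213,155,30),crop("scene",319,216,34)]))
E
```

```text
(337, 228) [ 0.551 -0.186  0.04 ] 0.581
(343, 166) [ 0.726 -0.208  0.04 ] 0.755
(384, 210) [ 0.603 -0.317  0.04 ] 0.681
(412, 183) [ 0.681 -0.399  0.04 ] 0.789
top 305 [227.15737705 335.55081967]
scene 191 [151.03141361 213.19371728]
handle [ 0.55545214 -0.18367664  1.26457506] 0.32251605461150423 0.5850334919530478
valve guess [0.52698288 0.22161221 0.08      ] [array([0.616, 0.274, 0.008]), array([0.624, 0.194, 0.008]), array([0.442, 0.18 , 0.008]), array([0.435, 0.259, 0.008])]
```

View pics/c1.png

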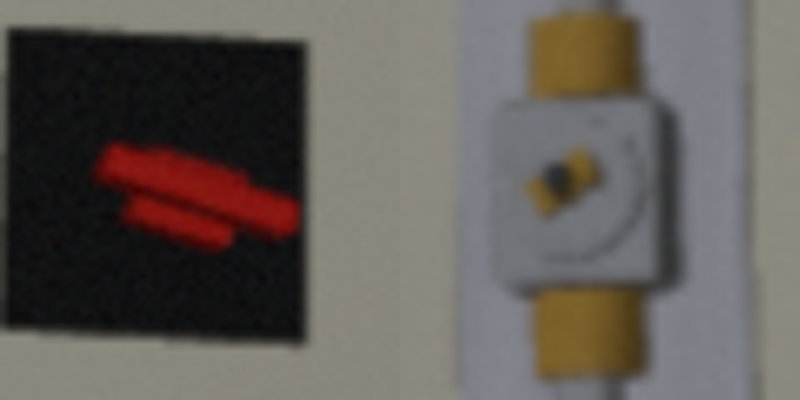

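View pics/c2.png

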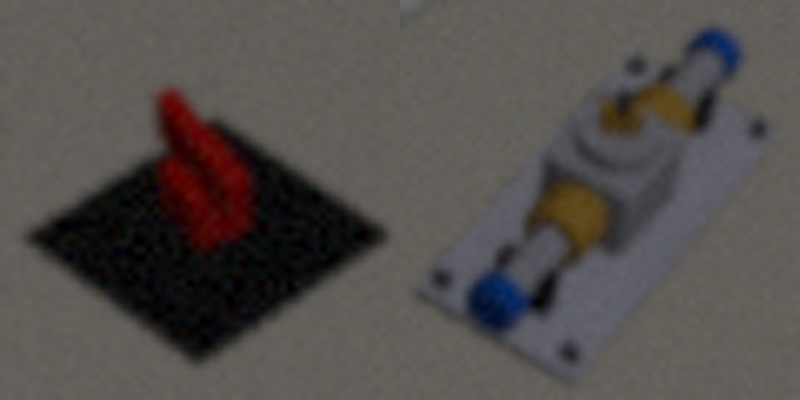

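The crops confirm the T-handle on the mat, its bar running from (327,222) to (352,231) in the top view. It is 0.58 m from the base and the next nearest is 0.68 m. The stud tip is near (181,230) in top and (323,198) in scene. The brass long side is turned about 0.55 rad counter-clockwise of valve y.

Run:
```python
from h import *
I={n:cv2.imread(f"pics/{n}0.png") for n in("top","scene")}
w={"top":(337,228),"scene":(213,152)};M={}
for thr in(15,25):
  for n,(u,v) in w.items():
    m=red(cv2.GaussianBlur(I[n],(0,0),.7),thr);k=np.zeros_like(m);k[v-16:v+16,u-17:u+19]=1;M[n]=(m*k)>0
    ys,xs=np.nonzero(M[n]);print(n,M[n].sum(),xs.min(),xs.max(),ys.min(),ys.max())
  x,f=fit(M,HANDLE,(.552,-.185),.004);print("handle",x,f)
  for n in w:
    x,f=fit({n:M[n]},HANDLE,(.552,-.185),.004);print(" only",n,x,f)
print("stud top",unproj("top",(181.1,230.1),.0885),"scene",unproj("scene",(322.8,198),.0885))
# plate: 
for n,(u,v) in {"top":(186,233),"scene":(319,216)}.items():
    im=cv2.GaussianBlur(I[n],(0,0),.7).astype(int);d=im[...,0]-im[...,2]
    m=(d>2).astype(np.uint8);k,l,st,ce=cv2.connectedComponentsWithStats(m)
    i=1+min(range(k-1),key=lambda j:np.hypot(*(ce[j+1]-(u,v)))+(1e3 if st[j+1,4]<200 else 0));
    h=cv2.convexHull(np.argwhere(l==i)[:,::-1].astype(np.int32));r=cv2.minAreaRect(h);print(n,st[i],r)
    hm=np.zeros((384,512),np.uint8);
    # plate alone fit by hull of plate + body + pipe
    cv2.fillConvexPoly(hm,h,1)
    if n=="top":
        b=cv2.boxPoints(r);print([unproj("top",p,.008).round(3) for p in b])
a,b=unproj("top",(178.5+.5,233),.078),unproj("top",(185,228),.078);print(a,b)
```

```text
top 370 321 352 219 235
scene 275 206 221 138 162Traceback (most recent call last):
  File "<stdin>", line 8, in <module>
  File "h.py", line 27, in fit
    best=min((minimize(cost,[*x0,y],method="Nelder-Mead",options=dict(initial_simplex=[[*x0,y],[x0[0]+.01,x0[1],y],[x0[0],x0[1]+.01,y],[*x0,y+.3]],maxiter=70)) for y in np.arange(0,3.1,.5)),key=lambda r:r.fun)
  File "h.py", line 27, in <genexpr>
    best=min((minimize(cost,[*x0,y],method="Nelder-Mead",options=dict(initial_simplex=[[*x0,y],[x0[0]+.01,x0[1],y],[x0[0],x0[1]+.01,y],[*x0,y+.3]],maxiter=70)) for y in np.arange(0,3.1,.5)),key=lambda r:r.fun)
              ~~~~~~~~^^^^^^^^^^^^^^^^^^^^^^^^^^^^^^^^^^^^^^^^^^^^^^^^^^^^^^^^^^^^^^^^^^^^^^^^^^^^^^^^^^^^^^^^^^^^^^^^^^^^^^^^^^^^^^^^^^^^^^^^^^^^^^^^^^^^^^^^^
    res = _minimize_neldermead(fun, x0, args, callback, bounds=bounds,
                               **options)
    fxr = func(xr)
    fx = function(np.copy(x), *(wrapper_args + args))
  File "h.py", line 26, in cost
    return sum(1-(s&M[n]).sum()/(s|M[n]).sum() for n in M for s in[sil(n,parts,*p[:2],p[2],z)])
  File "h.py", line 26, in <genexpr>
    return sum(1-(s&M[n]).sum()/(s|M[n]).sum() for n in M for s in[sil(n,parts,*p[:2],p[2],z)])
                                                                   ~~~^^^^^^^^^^^^^^^^^^^^^^^
  File "h.py", line 18, in sil
    h=cv2.convexHull(np.round((proj(n,place(P,x,y,yaw,z))+.5)*K).astype(np.int32));cv2.fillConvexPoly(m,h,1)
                               ~~~~^^^^^^^^^^^^^^^^^^^^^^
  File "h.py", line 5, in proj
    c=calibration(n);p=np.atleast_2d(X)@np.array(c["R"]).T+np.array(c["t"])
ValueError: time passes only in moves, steps and waits
```

```bash
sed -i 's/^from scipy.*/&\nimport functools\ncalibration=functools.lru_cache(calibration)/' h.py
python3 - <<'E'
from h import *
I={n:cv2.imread(f"pics/{n}0.png") for n in("top","scene")}
w={"top":(337,228),"scene":(213,152)};M={}
for thr in(20,):
  for n,(u,v) in w.items():
    m=red(cv2.GaussianBlur(I[n],(0,0),.7),thr);k=np.zeros_like(m);k[v-16:v+16,u-17:u+19]=1;M[n]=(m*k)>0
    ys,xs=np.nonzero(M[n]);print(n,M[n].sum(),xs.min(),xs.max(),ys.min(),ys.max())
  x,f=fit(M,HANDLE,(.552,-.185),.004);print("handle",x,f)
  for n in w:
    y,f=fit({n:M[n]},HANDLE,(.552,-.185),.004);print(" only",n,y,f)
print("stud top",unproj("top",(181.1,230.1),.0885),"scene",unproj("scene",(322.8,198),.0885))
for n,(u,v) in {"top":(186,233)}.items():
    im=cv2.GaussianBlur(I[n],(0,0),.7).astype(int);d=im[...,0]-im[...,2]
    m=(d>2).astype(np.uint8);k,l,st,ce=cv2.connectedComponentsWithStats(m)
    i=1+min(range(k-1),key=lambda j:np.hypot(*(ce[j+1]-(u,v)))+(1e3 if st[j+1,4]<200 else 0))
    h=cv2.convexHull(np.argwhere(l==i)[:,::-1].astype(np.int32));r=cv2.minAreaRect(h);print(n,st[i],r)
    print([unproj("top",p,.008).round(3) for p in cv2.boxPoints(r)])
a,b=unproj("top",(179,233),.078),unproj("top",(185,228),.078);print(a,b)
s=sense();print(s["clock"],s["tool_pos"])
E
```

```text
top 348 321 352 219 235
scene 254 206 221 138 162
handle [ 0.55671174 -0.18351775  1.26258894] 0.2512713195296513
 only top [ 0.55546802 -0.1828103   1.2826837 ] 0.10528194147037828
 only scene [ 0.55808195 -0.18541809  1.2502149 ] 0.08838987099856666
stud top [0.5308608  0.22785038 0.0885    ] scene [0.53722438 0.22754508 0.0885    ]
top [ 171  192   32   82 1830] ((186.5, 232.5), (81.0, 31.0), 90.0)
[array([0.648, 0.279, 0.008]), array([0.65 , 0.19 , 0.008]), array([0.423, 0.179, 0.008]), array([0.421, 0.264, 0.008])]
[0.52429695 0.23491675 0.078     ] [0.53772145 0.21996566 0.078     ]
0.7 [ 0.23261694 -0.63366669  0.23134227]
```

Handle at (0.556, -0.184), yaw 72.5°. Seat at about (0.533, 0.228), with the spindle long side at about 126°. I'll turn the tool first, then travel.

```bash
cat >> h.py <<'E'
def togo(x,y,z,yaw=None):
    s=sense();R=np.array(s["eef_rot"]);cur=np.arctan2(R[1,0],R[0,0])
    print("yaw",np.degrees(cur).round(2),"pos",np.round(s["tool_pos"],4),"F",np.round(s["force"],1),"gap",round(s["finger_gap"],4),"grasp",np.round(s["grasp_force"],1),"t",s["clock"])
    d=R.T@(np.array([x,y,z])-s["tool_pos"])*100
    t=None if yaw is None else -np.radians((yaw-np.degrees(cur)+90)%180-90)
    print("dp cm",d.round(2),"rot z rad",t,"tilt",R[:2,2].round(4))
E
python3 -m inch '[{"hand":8.54,"dp":[0,0,0],"rot":[0,0,-0.1826]},{"hand":8.54,"dp":[0,0,0],"rot":[0,0,-0.1826]},{"hand":8.54,"dp":[0,0,0],"rot":[0,0,-0.1826]},{"hand":8.54,"dp":[0,0,0],"rot":[0,0,-0.1826]},{"hand":8.54,"dp":[0,0,0],"rot":[0,0,-0.1826]}]' 60
python3 -c "
from h import *
togo(.556,-.184,.12,72.5)"
```

```text
clock: 1.32
tool_pos: [0.2325, -0.6337, 0.2313]
eef_rot: [[0.296, 0.955, -0.0], [0.955, -0.296, -0.0], [-0.0, 0.0, -1.0]]
force: [0.9, 0.2, 0.8]
finger_gap: 0.0852
grasp_force: 0.0
yaw 72.8 pos [ 0.2325 -0.6337  0.2313] F [0.9 0.2 0.8] gap 0.0852 grasp 0.0 t 1.325
dp cm [52.53 17.6  11.13] rot z rad 0.005247995561232367 tilt [-0.     -0.0001]
```

```bash
python3 -m inch '[{"hand":6,"dp":[5.25,1.76,0],"rot":[0,0,0]},{"hand":6,"dp":[5.25,1.76,0],"rot":[0,0,0]},{"hand":6,"dp":[5.25,1.76,0],"rot":[0,0,0]},{"hand":6,"dp":[5.25,1.76,1],"rot":[0,0,0]},{"hand":6,"dp":[5.25,1.76,1],"rot":[0,0,0]},{"hand":6,"dp":[5.25,1.76,1],"rot":[0,0,0]},{"hand":6,"dp":[5.25,1.76,2],"rot":[0,0,0]},{"hand":6,"dp":[5.25,1.76,2],"rot":[0,0,0]},{"hand":6,"dp":[5.25,1.76,2],"rot":[0,0,0]},{"hand":6,"dp":[5.25,1.76,2],"rot":[0,0,0]}]'
python3 - <<'E'
from h import *
togo(.556,-.184,.033,72.5)
im=read_camera("scene");cv2.imwrite("pics/s1.png",cv2.resize(im[60:240,120:300],(700,600)[:1]*1+(600,) ,interpolation=cv2.INTER_CUBIC))
print([proj("scene",np.array(p)).round(0) for p in[(.556,-.184,.033),(.556,-.184,.12)]])
E
```

```text
clock: 2.58
tool_pos: [0.5597, -0.1849, 0.121]
eef_rot: [[0.302, 0.953, 0.001], [0.953, -0.302, -0.0], [-0.0, 0.001, -1.0]]
force: [1.0, -1.9, -0.3]
finger_gap: 0.0599
grasp_force: 0.0
yaw 72.44 pos [ 0.5597 -0.1849  0.121 ] F [ 1.  -1.9 -0.3] gap 0.0599 grasp 0.0 t 2.575
dp cm [-0.02 -0.39  8.8 ] rot z rad -0.0010914876573653713 tilt [ 0.0007 -0.0005]
[array([[214., 150.]]), array([[212., 129.]])]
```

View pics/s1.png

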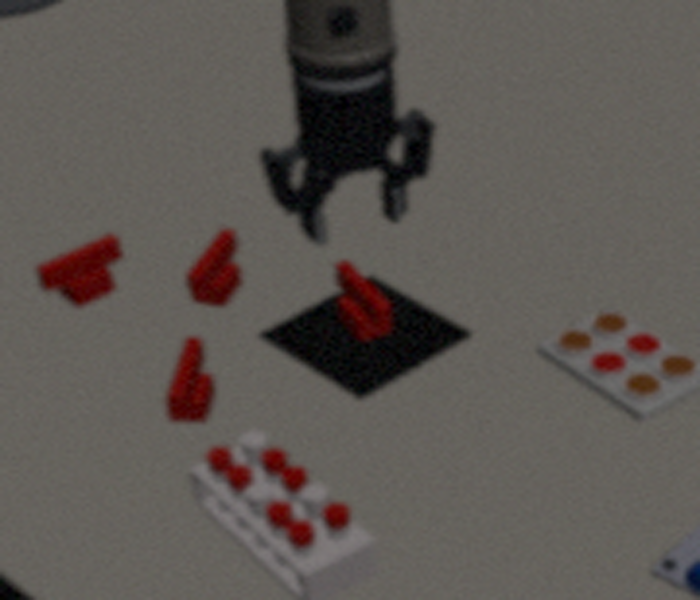

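The open gripper is centred above the mat handle (about (213,150)), with its fingers across the bar. I'll go down and close.

```bash
python3 -m inch '[{"hand":6,"dp":[0,-0.39,3],"rot":[0,0,0]},{"hand":6,"dp":[0,0,3],"rot":[0,0,0]},{"hand":6,"dp":[0,0,1.6],"rot":[0,0,0]},{"hand":6,"dp":[0,0,1.1],"rot":[0,0,0]},{"hand":6,"dp":[0,0,0],"rot":[0,0,0]},{"hand":0.5,"dp":[0,0,0],"rot":[0,0,0]},{"hand":0.5,"dp":[0,0,0],"rot":[0,0,0]},{"hand":0.5,"dp":[0,0,0],"rot":[0,0,0]},{"hand":0.5,"dp":[0,0,0],"rot":[0,0,0]},{"hand":0.5,"dp":[0,0,0],"rot":[0,0,0]}]' 60
python3 -c "
from h import *
togo(.556,-.184,.18,72.5)"
```

```text
clock: 3.88
tool_pos: [0.5555, -0.1851, 0.035]
eef_rot: [[0.301, 0.954, 0.001], [0.954, -0.301, -0.0], [-0.0, 0.001, -1.0]]
force: [-1.2, 0.8, 6.5]
finger_gap: 0.0126
grasp_force: 60.8
yaw 72.46 pos [ 0.5555 -0.1851  0.035 ] F [-1.2  0.8  6.5] gap 0.0126 grasp 60.8 t 3.875
dp cm [  0.12   0.04 -14.5 ] rot z rad -0.000613597591145104 tilt [ 0.0012 -0.0005]
```

```bash
python3 -m inch '[{"hand":0.5,"dp":[0,0,-1],"rot":[0,0,0]},{"hand":0.5,"dp":[0,0,-2.5],"rot":[0,0,0]},{"hand":0.5,"dp":[0,0,-2.5],"rot":[0,0,-0.18]},{"hand":0.5,"dp":[0,0,-2.5],"rot":[0,0,-0.18]},{"hand":0.5,"dp":[0,0,-2.5],"rot":[0,0,-0.18]},{"hand":0.5,"dp":[0,0,-1],"rot":[0,0,-0.18]},{"hand":0.5,"dp":[0,0,0],"rot":[0,0,-0.18]},{"hand":0.5,"dp":[0,0,0],"rot":[0,0,0]},{"hand":0.5,"dp":[0,0,0],"rot":[0,0,0]}]'
python3 -c "
from h import *
togo(.533,.2275,.155,126)"
```

```text
clock: 5.0
tool_pos: [0.5545, -0.1849, 0.1541]
eef_rot: [[-0.557, 0.831, -0.001], [0.831, 0.557, 0.0], [0.0, -0.0, -1.0]]
force: [-0.2, 0.4, -2.1]
finger_gap: 0.0129
grasp_force: 59.7
yaw 123.83 pos [ 0.5545 -0.1849  0.1541] F [-0.2  0.4 -2.1] gap 0.0129 grasp 59.7 t 5.0
dp cm [35.46 21.18 -0.08] rot z rad -0.0378591652438431 tilt [-0.0007  0.0001]
```

```bash
python3 -m inch '[{"hand":0.5,"dp":[3.5,2.1,0],"rot":[0,0,0]},{"hand":0.5,"dp":[5,3,0],"rot":[0,0,0]},{"hand":0.5,"dp":[5,3,0],"rot":[0,0,0]},{"hand":0.5,"dp":[5,3,0],"rot":[0,0,0]},{"hand":0.5,"dp":[5,3,0],"rot":[0,0,0]},{"hand":0.5,"dp":[5,3,0],"rot":[0,0,0]},{"hand":0.5,"dp":[4.5,2.7,0],"rot":[0,0,-0.038]},{"hand":0.5,"dp":[2.4,1.4,0],"rot":[0,0,0]},{"hand":0.5,"dp":[0,0,0],"rot":[0,0,0]},{"hand":0.5,"dp":[0,0,0],"rot":[0,0,0]}]'
python3 - <<'E'
from h import *
togo(.533,.2275,.145,126)
s=sense();p=np.array(s["tool_pos"]);R=np.array(s["eef_rot"]);yaw=np.arctan2(R[1,0],R[0,0])
J={n:read_camera(n) for n in("top","scene")}
for n in J: cv2.imwrite(f"pics/{n}2.png",J[n])
M={}
for n in J:
    u,v=proj(n,p-[0,0,.005])[0].round().astype(int)
    m=red(cv2.GaussianBlur(J[n],(0,0),.7),20);k=np.zeros_like(m);k[v-25:v+25,u-25:u+25]=1;M[n]=(m*k)>0;print(n,u,v,M[n].sum())
    best=min((fit({n:M[n]},HANDLE,p[:2],p[2]-o)+(o,) for o in(.031,)),key=lambda r:r[1]);print("only",n,best)
for o in(.025,.028,.031,.034):print("both",o,fit(M,HANDLE,p[:2],p[2]-o))
# stud and brass from first pictures: render-free: print dark blob / brass centroids
for n,(u,v) in{"top":(181,230),"scene":(323,199)}.items():
    im=cv2.imread(f"pics/{n}0.png")[v-9:v+10,u-9:u+10].astype(int)
    print(n,"gray");print(im.sum(2)//3);print("R-B");print(im[...,2]-im[...,0])
E
```

```text
clock: 6.25
tool_pos: [0.5314, 0.2259, 0.1539]
eef_rot: [[-0.589, 0.808, -0.0], [0.808, 0.589, -0.001], [-0.001, -0.001, -1.0]]
force: [0.0, -0.7, -0.4]
finger_gap: 0.0128
grasp_force: 59.7
yaw 126.1 pos [0.5314 0.2259 0.1539] F [ 0.  -0.7 -0.4] gap 0.0128 grasp 59.7 t 6.25
dp cm [0.04 0.22 0.89] rot z rad 0.0016928771693657607 tilt [-0.0005 -0.0014]
top 177 227 24
only top (array([0.55858326, 0.19924321, 3.99459146]), np.float64(0.9277429169043544), 0.031)
scene 327 181 408
only scene (array([0.53349289, 0.22447423, 2.18124885]), np.float64(0.25704099821746884), 0.031)
both 0.025 (array([0.5387505 , 0.22722664, 2.15743603]), np.float64(1.200024170497358))
both 0.028 (array([0.53641607, 0.22586734, 2.19082716]), np.float64(1.1982834446531232))
both 0.031 (array([0.53406932, 0.22486854, 2.22416492]), np.float64(1.20862857068406))
both 0.034 (array([0.53149855, 0.22318292, 2.22447502]), np.float64(1.2245794367070983))
top gray
[[130 132 131 128 128 119 102  98  92  86  81  81  80  76  74  79  79  76
   82]
 [132 131 126 117 110 110 109 111 110 109 105 104 107 108 107 110 113 111
  109]
[... 4918 characters left out ...]
  38  15  17  34  48  38  33  47  58  60  62
   60]
 [  3  -7  -7  -4   5  30  53  50  37  34  39  40  26  13  25  44  58  62
   61]
 [ -3  -5  -9  -6   2  26  49  47  44  45  45  32  15   1   4  23  39  48
   58]
 [ -7  -4  -9  -7   2  22  36  43  40  45  40  27   9  -4  -5   2  12  22
   39]
 [ -6  -5  -4  -7   0  11  20  23  23  24  25  16   4  -6  -8  -5  -4   1
   11]
 [ -5  -4  -6  -7  -5  -2   1   5   2   6   6   6  -5  -4  -7  -9  -6  -6
   -3]
 [ -7  -3  -4  -6  -6  -6  -5  -4  -7  -1  -4  -4  -5  -7  -6  -7  -7  -8
   -8]
 [ -4  -2  -2  -5  -5  -5  -9  -7  -5  -8  -8  -8  -7  -6  -3  -7  -6  -6
   -6]
 [ -7  -8  -3  -4  -5  -7  -6 -11  -6  -9  -7  -6  -6  -4  -6  -6  -4  -5
   -5]]
```

```bash
python3 -m inch '[{"hand":0.5,"dp":[0.04,0.22,1.5],"rot":[0,0,0]},{"hand":0.5,"dp":[0,0,1.3],"rot":[0,0,0]},{"hand":0.5,"dp":[0,0,0],"rot":[0,0,0]},{"hand":0.5,"dp":[0,0,0],"rot":[0,0,0]},{"hand":0.5,"dp":[0,0,0],"rot":[0,0,0]}]'
python3 - <<'E'
from h import *
togo(.533,.2275,.118,126)
im=read_camera("scene")
cv2.imwrite("pics/s3.png",cv2.resize(im[150:230,270:370],(800,600),interpolation=cv2.INTER_CUBIC))
E
```

```text
clock: 6.98
tool_pos: [0.5332, 0.2289, 0.1267]
eef_rot: [[-0.591, 0.807, 0.001], [0.807, 0.591, 0.0], [-0.0, 0.001, -1.0]]
force: [1.0, -0.4, -1.3]
finger_gap: 0.0125
grasp_force: 59.7
yaw 126.21 pos [0.5332 0.2289 0.1267] F [ 1.  -0.4 -1.3] gap 0.0125 grasp 59.7 t 6.975
dp cm [-0.1  -0.09  0.87] rot z rad 0.003749900031331255 tilt [0.0006 0.0003]
```

View pics/s3.png

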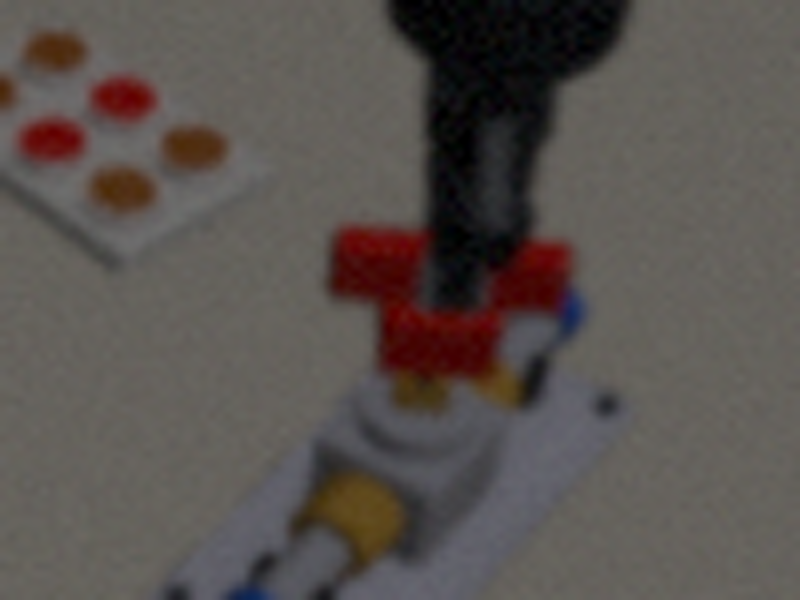

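The scene crop shows the handle just above the stud. The hub's lower edge is at crop columns 382–500 and the brass is centred at about 422, so the handle looks slightly far along its bar. I'll check this with a projection.

Run:
```python
from h import *
s=sense();p=np.array(s["tool_pos"]);R=np.array(s["eef_rot"]);yaw=np.arctan2(R[1,0],R[0,0])
c=lambda q:((q-[270,150]+.5)*[8,7.5]).round(0)
for o in(.031,.028):
  for P,nm in zip(HANDLE,("hub","bar")):
    q=c(proj("scene",place(P,p[0],p[1],yaw,p[2]-o)));print(o,nm,q.min(0),q.max(0))
print("hub lower near edge",c(proj("scene",place(np.array([[-.02,-.015,0],[.02,-.015,0],[-.02,.015,0],[.02,.015,0]]),p[0],p[1],yaw,p[2]-.031))).tolist())
for x,y in((.533,.2275),(.536,.2275),(.533,.2305),(.533,.2245)):
    q=c(proj("scene",place(box(.02,.01,.064,.078),x,y,yaw)));print(x,y,"brass",q.min(0),q.max(0),"stud",c(proj("scene",np.array([x,y,.0885]))))
    h=np.round(proj("top",place(box(.02,.01,.064,.078),x,y,yaw)),1);print("   top brass",h.min(0),h.max(0),proj("top",np.array([x,y,.0885])).round(1),proj("top",np.array([x,y,.078])).round(1))
```

```text
0.031 hub [380. 262.] [510. 381.]
0.031 bar [331. 218.] [583. 319.]
0.028 hub [382. 256.] [512. 375.]
0.028 bar [332. 212.] [584. 313.]
hub lower near edge [[381.0, 372.0], [499.0, 381.0], [380.0, 312.0], [496.0, 321.0]]
0.533 0.2275 brass [395. 365.] [459. 415.] stud [[433. 357.]]
   top brass [177.8 226. ] [187.2 234. ] [[181.3 229.3]] [[182.  229.7]]
0.536 0.2275 brass [390. 369.] [454. 419.] stud [[428. 362.]]
   top brass [177.9 224.9] [187.2 232.9] [[181.4 228.1]] [[182.1 228.6]]
0.533 0.2305 brass [402. 369.] [466. 419.] stud [[441. 362.]]
   top brass [176.6 226. ] [186. 234.] [[180.1 229.3]] [[180.9 229.7]]
0.533 0.2245 brass [388. 361.] [451. 411.] stud [[426. 353.]]
   top brass [178.9 226. ] [188.3 234.1] [[182.4 229.3]] [[183.2 229.8]]
```

```bash
python3 -m inch '[{"hand":0.5,"dp":[-0.09,-0.28,0],"rot":[0,0,-0.09]},{"hand":0.5,"dp":[0,0,0],"rot":[0,0,0]},{"hand":0.5,"dp":[0,0,0.3],"rot":[0,0,0]},{"hand":0.5,"dp":[0,0,0.15],"rot":[0,0,0]},{"hand":0.5,"dp":[0,0,0.15],"rot":[0,0,0]},{"hand":0.5,"dp":[0,0,0.1],"rot":[0,0,0]},{"hand":0.5,"dp":[0,0,0],"rot":[0,0,0]}]'
python3 -c "
from h import *
togo(.5315,.2265,.11,131)"
```

```text
clock: 7.9
tool_pos: [0.5311, 0.2263, 0.1192]
eef_rot: [[-0.661, 0.751, -0.0], [0.751, 0.661, -0.0], [0.0, -0.0, -1.0]]
force: [-0.2, -0.0, -1.0]
finger_gap: 0.0128
grasp_force: 59.7
yaw 131.36 pos [0.5311 0.2263 0.1192] F [-0.2 -0.  -1. ] gap 0.0128 grasp 59.7 t 7.9
dp cm [-0.01  0.04  0.92] rot z rad 0.006326307611952462 tilt [-0.0001 -0.    ]
```

```bash
python3 -m inch '[{"hand":0.5,"dp":[0,0,0.15],"rot":[0,0,0]},{"hand":0.5,"dp":[0,0,0.15],"rot":[0,0,0]},{"hand":0.5,"dp":[0,0,0],"rot":[0,0,0]}]'
python3 -m inch '[{"hand":0.5,"dp":[0,0,0.15],"rot":[0,0,0]},{"hand":0.5,"dp":[0,0,0.1],"rot":[0,0,0]},{"hand":0.5,"dp":[0,0,0],"rot":[0,0,0]}]'
```

```text
clock: 8.28
tool_pos: [0.5311, 0.2262, 0.1161]
eef_rot: [[-0.661, 0.751, -0.0], [0.751, 0.661, -0.0], [0.0, -0.0, -1.0]]
force: [0.1, 0.1, -0.7]
finger_gap: 0.0129
grasp_force: 59.7
clock: 8.65
tool_pos: [0.5311, 0.2262, 0.1137]
eef_rot: [[-0.661, 0.75, -0.0], [0.75, 0.661, -0.0], [0.0, -0.0, -1.0]]
force: [0.2, -0.7, -2.0]
finger_gap: 0.0129
grasp_force: 59.7
```

No contact at an underside height of about 83 mm, so the stud is inside the socket. I'll keep going gently.

```bash
python3 -m inch '[{"hand":0.5,"dp":[0,0,0.15],"rot":[0,0,0]},{"hand":0.5,"dp":[0,0,0.1],"rot":[0,0,0]},{"hand":0.5,"dp":[0,0,0],"rot":[0,0,0]}]'
python3 -m inch '[{"hand":0.5,"dp":[0,0,0.1],"rot":[0,0,0]},{"hand":0.5,"dp":[0,0,0.1],"rot":[0,0,0]},{"hand":0.5,"dp":[0,0,0],"rot":[0,0,0]}]'
```

```text
clock: 9.02
tool_pos: [0.5311, 0.2262, 0.1112]
eef_rot: [[-0.661, 0.75, -0.0], [0.75, 0.661, -0.0], [0.0, -0.0, -1.0]]
force: [0.4, -0.3, -2.4]
finger_gap: 0.0127
grasp_force: 59.7
clock: 9.4
tool_pos: [0.5311, 0.2262, 0.1092]
eef_rot: [[-0.661, 0.75, -0.0], [0.75, 0.661, -0.0], [0.0, -0.0, -1.0]]
force: [0.3, 0.9, -1.1]
finger_gap: 0.0127
grasp_force: 59.7
```

```bash
python3 -m inch '[{"hand":0.5,"dp":[0,0,0.1],"rot":[0,0,0]},{"hand":0.5,"dp":[0,0,0.05],"rot":[0,0,0]},{"hand":0.5,"dp":[0,0,0],"rot":[0,0,0]}]'
python3 -m inch '[{"hand":0.5,"dp":[0,0,0.1],"rot":[0,0,0]},{"hand":0.5,"dp":[0,0,0.05],"rot":[0,0,0]},{"hand":0.5,"dp":[0,0,0],"rot":[0,0,0]}]'
```

```text
clock: 9.78
tool_pos: [0.5314, 0.2264, 0.108]
eef_rot: [[-0.661, 0.75, 0.0], [0.75, 0.661, 0.0], [-0.0, 0.0, -1.0]]
force: [-0.1, 0.9, 1.7]
finger_gap: 0.0128
grasp_force: 60.0
clock: 10.15
tool_pos: [0.5316, 0.2266, 0.1063]
eef_rot: [[-0.661, 0.75, 0.001], [0.75, 0.661, 0.001], [0.0, 0.001, -1.0]]
force: [1.3, 1.2, -0.5]
finger_gap: 0.0126
grasp_force: 59.8
```

```bash
python3 -m inch '[{"hand":0.5,"dp":[0,0,0.1],"rot":[0,0,0]},{"hand":0.5,"dp":[0,0,0.1],"rot":[0,0,0]},{"hand":0.5,"dp":[0,0,0],"rot":[0,0,0]}]'
python3 -m inch '[{"hand":0.5,"dp":[0,0,0.1],"rot":[0,0,0]},{"hand":0.5,"dp":[0,0,0.1],"rot":[0,0,0]},{"hand":0.5,"dp":[0,0,0],"rot":[0,0,0]}]'
```

```text
clock: 10.52
tool_pos: [0.5315, 0.2266, 0.1044]
eef_rot: [[-0.661, 0.75, 0.001], [0.75, 0.661, 0.001], [-0.0, 0.001, -1.0]]
force: [2.3, 1.8, -0.8]
finger_gap: 0.013
grasp_force: 59.9
clock: 10.9
tool_pos: [0.5315, 0.2266, 0.1024]
eef_rot: [[-0.661, 0.75, 0.001], [0.75, 0.661, 0.001], [0.0, 0.001, -1.0]]
force: [3.2, 2.5, 1.3]
finger_gap: 0.0129
grasp_force: 60.0
```

It has dropped over the flats. I'll ease the small sideways load and lower it home.

```bash
python3 -m inch '[{"hand":0.5,"dp":[0,0.04,0.1],"rot":[0,0,0]},{"hand":0.5,"dp":[0,0,0.15],"rot":[0,0,0]},{"hand":0.5,"dp":[0,0,0.15],"rot":[0,0,0]},{"hand":0.5,"dp":[0,0,0],"rot":[0,0,0]}]'
python3 -m inch '[{"hand":0.5,"dp":[0,0,0.1],"rot":[0,0,0]},{"hand":0.5,"dp":[0,0,0.1],"rot":[0,0,0]},{"hand":0.5,"dp":[0,0,0],"rot":[0,0,0]}]'
python3 -m inch '[{"hand":0.5,"dp":[0,0,0.1],"rot":[0,0,0]},{"hand":0.5,"dp":[0,0,0.1],"rot":[0,0,0]},{"hand":0.5,"dp":[0,0,0],"rot":[0,0,0]}]'
```

```text
clock: 11.4
tool_pos: [0.5316, 0.2266, 0.0982]
eef_rot: [[-0.661, 0.75, 0.0], [0.75, 0.661, 0.0], [-0.0, 0.0, -1.0]]
force: [3.8, 2.9, 1.1]
finger_gap: 0.0128
grasp_force: 60.0
clock: 11.78
tool_pos: [0.5316, 0.2266, 0.0963]
eef_rot: [[-0.661, 0.75, 0.0], [0.75, 0.661, 0.0], [-0.0, 0.0, -1.0]]
force: [4.3, 3.3, 1.1]
finger_gap: 0.0129
grasp_force: 60.1
clock: 12.15
tool_pos: [0.5317, 0.2267, 0.095]
eef_rot: [[-0.661, 0.751, 0.001], [0.751, 0.661, -0.0], [-0.001, 0.0, -1.0]]
force: [2.4, 1.7, 7.0]
finger_gap: 0.0129
grasp_force: 60.9
```

It's seated at the expected height (TCP 95 mm). Now I'll turn clockwise.

```bash
python3 -m inch '[{"hand":0.5,"dp":[0,0,0.05],"rot":[0,0,0]},{"hand":0.5,"dp":[0,0,0],"rot":[0,0,0]},{"hand":0.5,"dp":[0,0,0],"rot":[0,0,0.05]},{"hand":0.5,"dp":[0,0,0],"rot":[0,0,0.07]},{"hand":0.5,"dp":[0,0,0],"rot":[0,0,0.07]},{"hand":0.5,"dp":[0,0,0],"rot":[0,0,0.07]},{"hand":0.5,"dp":[0,0,0],"rot":[0,0,0.07]},{"hand":0.5,"dp":[0,0,0],"rot":[0,0,0]}]'
python3 -c "
from h import *
togo(.5317,.2267,.095,94.8);print(sense()['wrist_torque'])"
```

```text
clock: 13.15
tool_pos: [0.5322, 0.2269, 0.095]
eef_rot: [[-0.382, 0.924, 0.002], [0.924, 0.382, 0.0], [-0.001, 0.002, -1.0]]
force: [2.9, 1.5, 9.2]
finger_gap: 0.0125
grasp_force: 61.3
yaw 112.45 pos [0.5322 0.2269 0.095 ] F [2.9 1.5 9.2] gap 0.0125 grasp 61.3 t 13.15
dp cm [-0.   -0.06  0.  ] rot z rad 0.3079795581527372 tilt [0.0019 0.0001]
[ 0.33312771 -0.45836957  0.13319831]
```

```bash
python3 -m inch '[{"hand":0.5,"dp":[0,0,0],"rot":[0,0,0.06]},{"hand":0.5,"dp":[0,0,0],"rot":[0,0,0.06]},{"hand":0.5,"dp":[0,0,0],"rot":[0,0,0.06]},{"hand":0.5,"dp":[0,0,0],"rot":[0,0,0.06]},{"hand":0.5,"dp":[0,0,0],"rot":[0,0,0.04]},{"hand":0.5,"dp":[0,0,0],"rot":[0,0,0.03]},{"hand":0.5,"dp":[0,0,0],"rot":[0,0,0]},{"hand":0.5,"dp":[0,0,0],"rot":[0,0,0]}]'
python3 -c "
from h import *
togo(.5317,.2267,.095,94.8);print(sense()['wrist_torque'])"
```

```text
clock: 14.15
tool_pos: [0.5324, 0.2269, 0.095]
eef_rot: [[-0.082, 0.997, 0.002], [0.997, 0.082, 0.0], [0.0, 0.002, -1.0]]
force: [3.1, 1.2, 8.1]
finger_gap: 0.0129
grasp_force: 61.2
yaw 94.72 pos [0.5324 0.2269 0.095 ] F [3.1 1.2 8.1] gap 0.0129 grasp 61.2 t 14.15
dp cm [-0.02 -0.07 -0.  ] rot z rad -0.0013548366509667927 tilt [0.0021 0.0004]
[ 0.40543677 -0.6602589   0.20470728]
```

```bash
for i in 1 2 3; do python3 -m inch '[{"hand":0.5,"dp":[0,0,0],"rot":[0,0,0.03]},{"hand":0.5,"dp":[0,0,0],"rot":[0,0,0]},{"hand":0.5,"dp":[0,0,0],"rot":[0,0,0]}]' >/dev/null
python3 -c "
from h import *
togo(.5317,.2267,.095,94.8);print(sense()['wrist_torque'])"; done
```

```text
yaw 93.0 pos [0.5324 0.2269 0.095 ] F [2.8 2.2 9.5] gap 0.0128 grasp 61.2 t 14.525
dp cm [-0.02 -0.07  0.  ] rot z rad -0.03137250065325382 tilt [0.0021 0.0005]
[ 0.39542347 -0.64272883  0.18755704]
yaw 91.28 pos [0.5324 0.227  0.095 ] F [3.  1.8 9.2] gap 0.013 grasp 61.2 t 14.9
dp cm [-0.02 -0.08  0.  ] rot z rad -0.06143026710477785 tilt [0.0021 0.0005]
[ 0.41307134 -0.62759163  0.20592266]
yaw 89.57 pos [0.5325 0.227  0.095 ] F [3.6 2.4 8.8] gap 0.0125 grasp 61.2 t 15.275
dp cm [-0.03 -0.08  0.  ] rot z rad -0.09133212907965915 tilt [0.0022 0.0006]
[ 0.43692729 -0.62279857  0.19178177]
```

```bash
for i in 1 2; do python3 -m inch '[{"hand":0.5,"dp":[0,0,0],"rot":[0,0,0.025]},{"hand":0.5,"dp":[0,0,0],"rot":[0,0,0]},{"hand":0.5,"dp":[0,0,0],"rot":[0,0,0]}]' >/dev/null
python3 -c "
from h import *
togo(.5317,.2267,.095,94.8);print(sense()['wrist_torque'])"; done
```

```text
yaw 88.13 pos [0.5325 0.227  0.095 ] F [2.6 2.  9.8] gap 0.0128 grasp 61.2 t 15.65
dp cm [-0.03 -0.08  0.  ] rot z rad -0.11636146767365214 tilt [0.0022 0.0005]
[ 0.39962766 -0.61026675  0.18951544]
yaw 86.7 pos [0.5325 0.227  0.095 ] F [2.4 2.  8.6] gap 0.0127 grasp 61.2 t 16.025
dp cm [-0.03 -0.07  0.  ] rot z rad -0.14131937826485905 tilt [0.0022 0.0006]
[ 0.39195857 -0.65903075  0.1829409 ]
```

Run:
```python
from h import *
for n,roi in(("top",(160,180,215,285)),("scene",(285,175,360,250))):
    im=cv2.imread(f"pics/{n}0.png").astype(int);d=im[...,0]-im[...,2];x0,y0,x1,y1=roi
    k=np.zeros((384,512),np.uint8);k[y0:y1,x0:x1]=d[y0:y1,x0:x1]>30
    c,l,st,ce=cv2.connectedComponentsWithStats(k);o=[i for i in range(1,c) if st[i,4]>15]
    print(n,st[o],ce[o].round(1))
    for z in(.03,.04):
        P=[unproj(n,ce[i],z) for i in o];v=P[0]-P[-1];print(z,np.degrees(np.arctan2(v[1],v[0])),np.round((P[0]+P[-1])/2,3),np.linalg.norm(v))
J={n:read_camera(n) for n in("top","scene")}
a=[cv2.resize(J["top"][185:280,140:235],(400,400),interpolation=cv2.INTER_CUBIC),cv2.resize(J["scene"][160:240,280:360],(400,400),interpolation=cv2.INTER_CUBIC)]
cv2.imwrite("pics/v4.png",np.hstack(a))
```

```text
top [[179 193  10   6  48]
 [180 267  10   6  51]] [[183.4 195.5]
 [184.4 269.7]]
0.03 4.108723989037385 [0.533 0.231 0.03 ] 0.20388826343640445
0.04 4.108723989037388 [0.531 0.229 0.04 ] 0.20194745922442014
scene [[335 187   8   7  30]
 [297 228  10  10  70]] [[339.2 189.6]
 [301.3 232.5]]
0.03 -175.84120647663843 [0.529 0.226 0.03 ] 0.20799003993969423
0.04 -175.8412064766384 [0.537 0.23  0.04 ] 0.20566798408037615
```

View pics/v4.png

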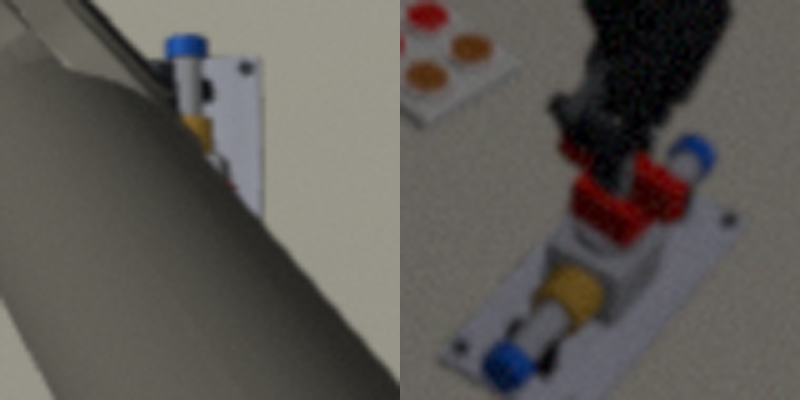

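The pipe yaw is 4.1° in both views, so square is 94.1°. The scene shows the handle seated and across the pipe. I'll back off through the play, unload and release.

```bash
python3 -m inch '[{"hand":0.5,"dp":[0,-0.05,-0.05],"rot":[0,0,-0.04]},{"hand":0.5,"dp":[0,0,0],"rot":[0,0,-0.03]},{"hand":0.5,"dp":[0,0,0],"rot":[0,0,0]}]' 20
python3 -c "
from h import *
togo(.5317,.2267,.095,94.1);print(sense()['wrist_torque'])"
python3 -m inch '[{"hand":3,"dp":[0,0,0],"rot":[0,0,0]},{"hand":6,"dp":[0,0,0],"rot":[0,0,0]},{"hand":6,"dp":[0,0,0],"rot":[0,0,0]},{"hand":6,"dp":[0,0,0],"rot":[0,0,0]},{"hand":6,"dp":[0,0,-0.5],"rot":[0,0,0]},{"hand":6,"dp":[0,0,-2],"rot":[0,0,0]},{"hand":6,"dp":[0,0,-3],"rot":[0,0,0]},{"hand":6,"dp":[0,0,-5],"rot":[0,0,0]},{"hand":6,"dp":[0,0,-5],"rot":[0,0,0]},{"hand":6,"dp":[0,0,0],"rot":[0,0,0]}]'
python3 -m inch '[{"hand":6,"dp":[-5,0,0],"rot":[0,0,0]},{"hand":6,"dp":[-5,0,0],"rot":[0,0,0]},{"hand":6,"dp":[-5,0,0],"rot":[0,0,0]},{"hand":6,"dp":[-5,0,0],"rot":[0,0,0]},{"hand":6,"dp":[-5,0,0],"rot":[0,0,0]},{"hand":6,"dp":[-5,0,0],"rot":[0,0,0]},{"hand":6,"dp":[0,0,0],"rot":[0,0,0]}]'
python3 - <<'E'
from h import *
J={n:read_camera(n) for n in("top","scene")};M={}
for n,z in(("top",.1),("scene",.1)):
    u,v=proj(n,np.array([.532,.227,z]))[0].round().astype(int)
    m=red(cv2.GaussianBlur(J[n],(0,0),.7),20);k=np.zeros_like(m);k[v-20:v+25,u-20:u+20]=1;M[n]=(m*k)>0
    print(n,M[n].sum(),fit({n:M[n]},HANDLE,(.532,.227),.064))
a=[cv2.resize(J["top"][185:280,140:235],(400,400),interpolation=cv2.INTER_CUBIC),cv2.resize(J["scene"][160:240,280:360],(400,400),interpolation=cv2.INTER_CUBIC)]
cv2.imwrite("pics/v5.png",np.hstack(a))
E
```

```text
clock: 16.5
tool_pos: [0.532, 0.2267, 0.0951]
eef_rot: [[-0.012, 1.0, 0.002], [1.0, 0.012, 0.001], [0.001, 0.002, -1.0]]
force: [4.4, 2.2, 5.3]
finger_gap: 0.0125
grasp_force: 60.7
yaw 90.7 pos [0.532  0.2267 0.0951] F [4.4 2.2 5.3] gap 0.0125 grasp 60.7 t 16.5
dp cm [-0.   -0.03  0.01] rot z rad -0.05942013749085411 tilt [0.0019 0.0005]
[ 0.49040918 -0.93014523 -0.00505174]
clock: 17.75
tool_pos: [0.5332, 0.2284, 0.2554]
eef_rot: [[-0.012, 1.0, 0.009], [1.0, 0.012, 0.004], [0.004, 0.009, -1.0]]
force: [-0.3, -0.2, -0.1]
finger_gap: 0.0596
grasp_force: 0.0
clock: 18.62
tool_pos: [0.5338, -0.0786, 0.2492]
eef_rot: [[-0.004, 1.0, -0.001], [1.0, 0.004, -0.002], [-0.002, -0.001, -1.0]]
force: [-0.1, 0.5, -0.6]
finger_gap: 0.06
grasp_force: 0.0
top 475 (array([0.53234953, 0.23083594, 1.60349445]), np.float64(0.329194153408356))
scene 450 (array([0.53263268, 0.22502115, 1.54883999]), np.float64(0.11710303503972908))
```

View pics/v5.png

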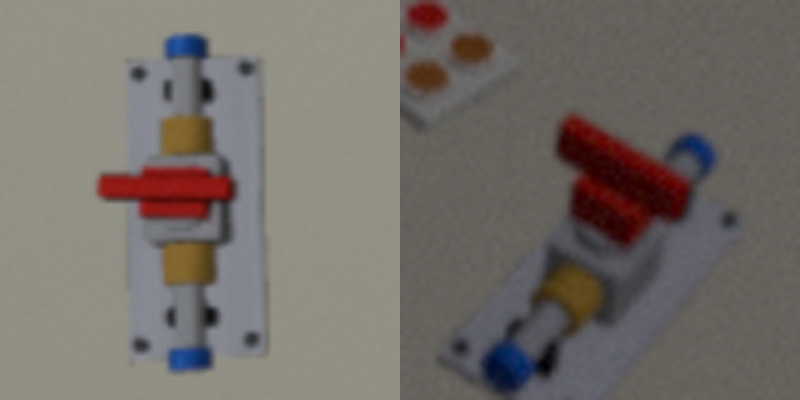

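Both views show the handle seated on the collar, with its bar square across the pipe (top crop, bar about (100–232, 187)). The fitted yaw is about 90° against a square of 94°, and the gripper is clear. I'm handing in.

```bash
python3 -c "
from plant import *
print(finish_job())"
```

```text
the job is handed in; nothing more can be done
None
```

The red handle is back on the spindle, fully home and released within about 4° of square across the pipe; I never felt the shut stop as a rise in torque, and the hand-in returned no verdict.

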